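# Roll a wheel blank into the ratchet clamp and clamp it

### The job

Roll the wooden wheel blank on its rim, without lifting it or letting it fall over, into the open ratchet clamp until it meets the back bar. Then pump the clamp's lever, stroke by stroke, until the sprung pad holds the wheel firmly upright against the fixed jaw, its springs visibly pressed in, and stop well before the pad bottoms out. Move the jaw only by its lever and leave the other things on the bench where they are.

Things in the scene. Friction and masses are not known exactly. Their poses are not given: they have to be found in the camera images.
- wheel: Wooden disc, 110 mm diameter, 36 mm thick, 270 g, standing on its rim before the clamp's mouth. Origin at its centre, 55 mm up. y axis = axle, about parallel to the clamp's y; z up at the start, x and z turn as it rolls. Slippery rim (friction 0.5): pushed slowly from behind at centre height, by two fingertips 25 mm apart side by side, it rolls straight; pushed fast, it rolls on.
- clamp: Steel ratchet clamp fixed to the bench. Origin on the bench where the wheel shall stand; the wheel rolls in along clamp +x, open bench before it. Pad at x = -35 to 35 mm, 10 to 84 mm high, moves along +y towards the fixed jaw. Jaw and toothed bar behind the pad reach to y = -330 mm, under 90 mm high; the lever stands over the bar at y = -200 mm.
- back_bar (a point): Middle of the back bar's front face (the wheel's stop), at clamp (55, 0) mm, 55 mm up; the bar is 60 mm high. The wheel touching it has its centre at clamp x = 0.
- fixed_jaw (a point): Middle of the fixed jaw's face, at clamp (0, 18) mm, 55 mm up; it looks to clamp -y, is 80 mm high and reaches from x = -35 to 75 mm.
- jaw: Moving jaw with toothed bar and pad. Origin at clamp (0, travel, 0); travel is 16 to 34 mm at the start; the relaxed pad's face is at clamp y = travel - 78 mm and meets a wheel that stands against the fixed jaw at travel 60 mm. Teeth 10 mm apart; a holding pawl stops it going back (it may settle 1 to 2 mm). To be moved by the lever only, not pushed.
- pad (a joint): How far the pad is pressed back against its springs (m): 0 relaxed, 0.026 bottomed out. Spring force 4 N at first, plus 0.4 N per mm. Well clamped: 0.004 to 0.020; each full lever stroke adds up to 0.010.
- lever (a joint): Pump lever (rad): 0 at rest, leaning 0.22 rad to clamp -y; 0.32 at its hard stop, leaning 0.10 rad to +y. Hinge along clamp x through y = -200 mm, z = 22 mm. A spring returns it. A full push to +y (45 mm at the grip, 3 to 7 N) moves the jaw one 10 mm tooth (first stroke 4 to 14 mm); it must come back below 0.04 to take the next tooth.
- lever_grip (a point): Middle of the lever's grip, an upright black rod 24 mm thick, 75 mm long, 142 mm from the hinge, so 161 mm above the bench at rest; z axis up along the rod, whose top is 38 mm above this point.
- screwdriver: Bystander, to be left alone: screwdriver with orange handle, 190 mm, lying in front of the clamp's bar; origin under its middle.
- sanding_block: Bystander, to be left alone: plywood sanding block 110 x 65 x 32 mm, lying on the clamp's +y side; origin under its middle.
- glue_bottle: Bystander, to be left alone: white glue bottle, 58 mm diameter, 170 mm high, standing on the clamp's +y side; origin under its middle.
- hammer: Bystander, to be left alone: hammer, 280 mm, lying on the robot's right; origin under its middle.
- chisel: Bystander, to be left alone: wooden-handled driver, 220 mm, lying beyond the end of the toothed bar; origin under its middle.
- oak_offcut: Bystander, to be left alone: dark wooden offcut 160 x 50 x 40 mm, lying on the left; origin under its middle.
- pencil_pot: Bystander, to be left alone: steel pot, 80 mm diameter, 100 mm high, standing far right; origin under its middle.
Not all that is in view belongs to the job. Several things have the shape of the wheel; the one meant has the colours described above.

How it is judged:
On the way:
1. the wheel has rolled into the clamp on its rim and stands against the back bar, the pad still relaxed (x of wheel in the frame of clamp between -0.014 and 0.01 m and angle between wheel's own y axis and vertical between 1.37 and 1.77 rad and angle between wheel's own z axis and vertical above 1.2 rad and linear speed of wheel below 0.02 m/s and value of joint pad below 0.002 m), for 0.2 s.
At the end, for the whole second after the job is handed in: The wheel stands on its rim between fixed jaw and pad, upright within 0.2 rad, its centre from 14 mm before to 10 mm beyond the clamp's origin along x (against the back bar) and within 6 mm along y, at rest; the pad is pressed in between 3 and 24 mm (x of wheel in the frame of clamp between -0.014 and 0.01 m and angle between wheel's own y axis and vertical between 1.37 and 1.77 rad and y of wheel in the frame of clamp between -0.006 and 0.006 m and linear speed of wheel below 0.01 m/s and value of joint pad between 0.003 and 0.024 m); the robot touches nothing.
It fails at once if the wheel falls over (its axle tilts by more than 0.5 rad) (angle between wheel's own y axis and vertical below 1.07 rad or angle between wheel's own y axis and vertical above 2.07 rad).
It fails at once if the wheel is lifted more than 20 mm off the bench (height (world z) of wheel above 0.077 m).
It fails at once if the pad is pressed until it bottoms out (over 25 mm) (value of joint pad above 0.025 m).
It fails at once if the robot pushes the jaw, its bar or the pad directly (over 3 N) (contact force between any of the arm, the fingers and jaw above 3 N).
It fails at once if a bystander is moved by more than 30 mm (distance of any of screwdriver, sanding_block, glue_bottle, hammer, chisel, oak_offcut, pencil_pot from where it was at the start of the episode above 0.03 m).
It also fails if it takes over 72 s, if anything falls off the work surface, if the arm or the gripper's body presses on something with over 40 N, if the wrist force passes 120 N, or if a joint passes its speed limit or range.

### The arm

A 6-joint arm with a two-finger parallel gripper is mounted at the origin on the work surface. World frame = base frame: x ahead of the robot, y to its left, z up, the work surface at z = 0. Lengths are in m, angles in rad, forces in N, time in s.
With the tool pointing down it reaches from about 0.3 to 0.875 m from the base axis. Payload 6.4 kg.
Tool frame: the origin (TCP) lies midway between the tips of the shut fingers; the grasp point (between the pads) lies 19 mm behind it (grasp_offset is the distance from the TCP to the grasp point, in m); z points along the fingers, y is the line along which they close (so a half turn about z gives the same grasp; the last joint's range is limited). The gripper opens to 85 mm and grips with 20 to 120 N. Pads are 22 mm wide; open, the fingers measure 114 mm over their backs; the gripper's body (76 mm by 85 mm) begins 54 mm behind the grasp point. The pads swing forward as they close: fully open they stand 13 mm farther back than shut.
Start: joints at [-1.45, 0.181, 1.607, -0, 1.354, -0.206], TCP at [0.185, -0.545, 0.231] pointing down, gripper open.
Joint ranges: [-2.99, 2.99], [-0.89, 2.07], [0.3, 2.58], [-1.14, 4.28], [0, 2.63], [-3.12, 3.12]. Speed limits (rad/s): [2.57, 2.57, 3.01, 3.14, 3.14, 3.14].

### API

Orientations are given as a unit quaternion [w, x, y, z].
In Python, from bench import * gives the robot as it stands. The module is installed in compiled form; this text tells all that it offers.
- The arm moves only by the tool servo_tool, never from a script. Its argument "commands" is text: rows parted by semicolons, each of 7 numbers parted by spaces: the turn, a rotation vector about the tool's x, y, z in rad, then the shift along the tool's x, y, z in mm, then the opening, from 0 (shut) to 1 (fully open). In form: wx wy wz dx dy dz claw; .... A call has 1 to 5 rows; each row shifts and turns the commanded pose from where the row before left it, along the tool's axes as they then stand; what a row does not reach is not made up. A row lasts 1/8 s, in which the tool goes at most 62.5 mm and 10.7 degrees, less where a joint would pass 70% of its speed; a pose out of reach is approached as far as the arm can. A call with a gripper value outside its range is refused whole. The fingers move at their own pace and stop on an object; the grip force is fixed at half the most. Time passes only in rows, so rows that do not move let the fingers close. It gives the time, the measured TCP pose, the force, the opening and the grip force at its end, in the units of the state.
- get_obs(): the state, without advancing time (a new reading comes with each control period).
- camera(name): name is "side" or "top"; returns the picture (400x640x3 uint8, blue, green, red); there is no depth.
- calibration(name): a dict with "fx", "fy", "cx", "cy" (pixels), "R" (3x3) and "t" (3): a world point X has camera coordinates R X + t. Camera axes: x right, y down, z forward; pixel columns grow to the right and rows downward; lengths in m; the calibration is good to about 2 mm. A picture is of the moment at which its call begins. calibration takes no time and is no camera call.
- hand_in(): hands the job in; it is judged then, once.
The state is a dict: "time_s": time; "q": joint angles; "dq": joint speeds; "joint_efforts": joint torques, N m; "eef_pos": TCP position; "eef_rot": TCP orientation; "wrist_force": force on the tool from outside, world axes, zero at the start; "torque": the same for the moment, N m; "opening": opening from 0.0 (shut) to 1.0 (fully open); "grasp_force": force on a finger pad.
Only numpy, scipy, OpenCV 4.12 (cv2) and the standard library are available. Lean on these libraries where they do the work, as an engineer would, in place of code of your own. Each camera call takes 0.05 s, during which the arm holds its last target. There are 200 camera calls.

## Working session

There is one attempt and no reset: what is moved stays moved. The work goes in short steps, Python scripts to look and compute and a tool call to move; the robot and the scene stay as the last step left them, time stands still between calls to the robot, and variables do not carry over. Pictures are saved under pics/ and viewed, at most 10 in all, crops included, and the job is handed in when it is done.

Besides the shell and the picture viewer there is one more tool, called after "Emit:" as a command line: name --argument value ..., lists and objects as JSON in quotes. servo_tool: Moves the arm, as the interface text tells. Its arguments: {"type":"object","properties":{"commands":{"type":"string"}},"required":["commands"]}

```bash
mkdir -p pics; cat > h.py <<'E'
from bench import *
import numpy as np, cv2
def ray(n,u,v):
    c=calibration(n);R=np.array(c["R"]);t=np.array(c["t"])
    d=R.T@np.array([(u-c["cx"])/c["fx"],(v-c["cy"])/c["fy"],1]);return -R.T@t,d
def onz(n,u,v,z):
    o,d=ray(n,u,v);return o+d*(z-o[2])/d[2]
def proj(n,X):
    c=calibration(n);p=np.array(c["R"])@np.array(X)+np.array(c["t"]);return np.array([c["fx"]*p[0]/p[2]+c["cx"],c["fy"]*p[1]/p[2]+c["cy"]])
def tri(a,b):
    (o1,d1),(o2,d2)=ray("top",*a),ray("side",*b)
    s=np.linalg.lstsq(np.c_[d1,-d2],o2-o1,rcond=None)[0];p,q=o1+s[0]*d1,o2+s[1]*d2
    return (p+q)/2,np.linalg.norm(p-q)
E
python3 - <<'E'
from h import *
for n in("top","side"):
    cv2.imwrite(f"pics/{n}0.png",camera(n)); o,d=ray(n,320,200);print(n,o,d)
s=get_obs();print(s["time_s"],s["eef_pos"],s["eef_rot"],s["opening"])
E
```

```text
top [0.28636697 0.02034781 1.44421404] [ 0.17655861 -0.02161955 -0.98408535]
side [0.49177969 1.01567963 1.16521978] [ 0.01121908 -0.69850533 -0.7158517 ]
0.1 [ 0.18454343 -0.54405865  0.23044625] [-8.05173706e-04  9.86681890e-01  1.62659756e-01  4.98247575e-05] 1.0030723436550424
```

View pics/top0.png

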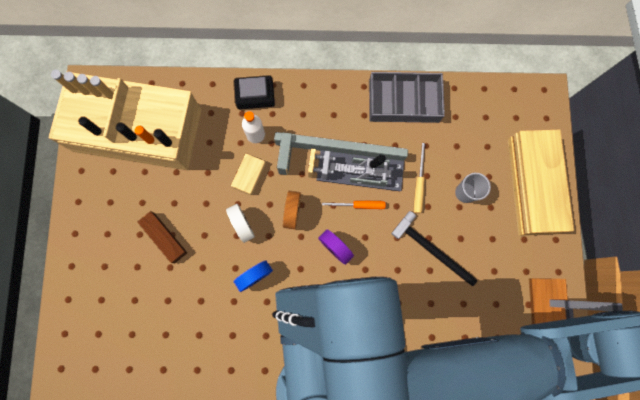

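View pics/side0.png

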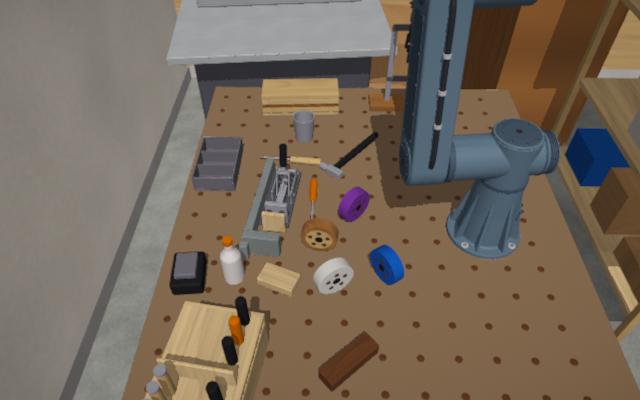

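Top view: disc-shaped things are brown wood (292,210), white (239,223), purple (335,246) and blue (253,276). The wooden brown one, standing in front of the clamp mouth (285–312,155), fits; in side view it is at (320,235). I'll confirm that in a crop.

```bash
python3 - <<'E'
from h import *
t=cv2.imread("pics/top0.png")[120:240,265:425];s=cv2.imread("pics/side0.png")[135:265,225:345]
a=cv2.resize(t,(800,600),interpolation=3)[:, :]
b=cv2.resize(s,None,fx=4.6,fy=4.6,interpolation=3)
cv2.imwrite("pics/c_top.png",a);cv2.imwrite("pics/c_side.png",b)
E
```

```text
(no output)
```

View pics/c_top.png

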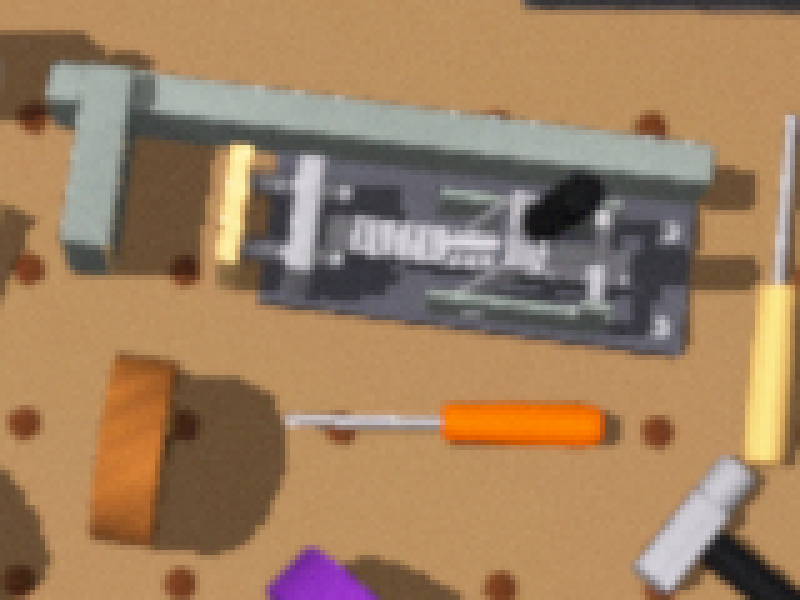

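View pics/c_side.png

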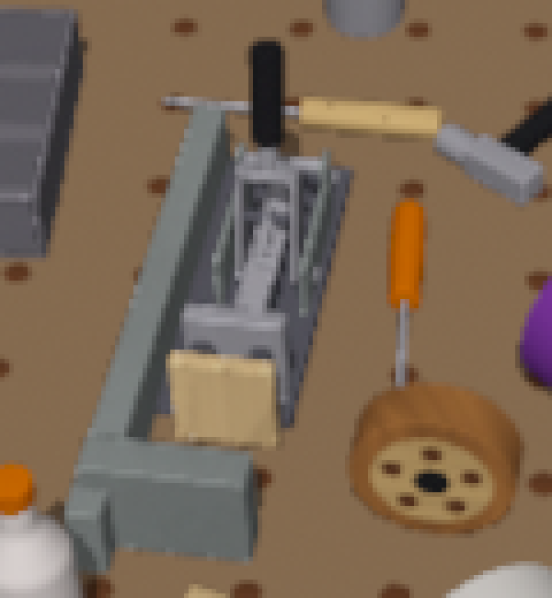

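The crops confirm the wooden wheel: its hub is at side pixel ≈(318.7,239.8) and its rim at top ≈(287,210). The jaw's top front-right corner is at top ≈(287,168.6), the bar's front edge runs (296,144)→(407,158), and the grip is near (378,161) top and (283,155) side.

```bash
python3 - <<'E'
from h import *
T=lambda x,y:(265+x/5-.4,120+y/5-.4); S=lambda x,y:(225+x/4.6-.4,135+y/4.6-.4)
hub=onz("side",*S(431,482),.055);print("hub",hub)
b1=onz("top",*T(160,122),.06);b2=onz("top",*T(705,192),.06);print("bar",b1,b2)
c=onz("top",*T(110,243),.08);c2=onz("side",*S(256,455),.08);print("jaw corner",c,c2)
yd=(b1-b2)[:2];yd/=np.linalg.norm(yd);xd=np.array([yd[1],-yd[0]]);print("ydir",yd,"ang",np.arctan2(xd[1],xd[0]))
for cc in(c,c2):print("origin from jaw",cc[:2]+.035*xd-.018*yd)
o=c[:2]+.035*xd-.018*yd;print("bar x check",(b1[:2]-o)@xd,(b2[:2]-o)@xd, (c2[:2]-o)@xd)
print("wheel edges z.11: ",[onz("top",*T(*p),.09)[:2] for p in((118,355),(92,540),(175,365),(155,545))])
# grip top ends
print("grip top",tri(T(588,190),S(267,48)))
g=o-.2*yd-.031*yd;
for z,k in((.161,.142),(.198,.179)):
  P=np.r_[o-(.2+k*np.sin(.22))*yd,.022+k*np.cos(.22)];print("grip exp",P,(proj("top",P)-[265,120])*5,(proj("side",P)-[225,135])*4.6)
print("pad face front top",[ (onz("top",*T(*p),.084)[:2]-o)@np.c_[xd,yd] for p in((222,262),(236,145))])
# screwdriver, hammer
for p in((285,420),(445,422),(605,425)):
  q=onz("top",*T(*p),.015)[:2];print("sd",q,(q-o)@np.c_[xd,yd])
w=(hub[:2]-o);print("hub in clamp",w@xd,w@yd)
for nm,p in(("purple",(335,246)),("white",(239,223)),("sand",(248,174)),("blue",(253,276))):
  q=onz("top",*p,.06)[:2];print(nm,q,(q-o)@np.c_[xd,yd])
im=cv2.cvtColor(cv2.imread("pics/top0.png"),cv2.COLOR_BGR2HSV)
m=cv2.inRange(im[190:235,275:308],(5,150,80),(16,255,255));print((im[200,287],im[220,275]))
ct=max(cv2.findContours(m,0,1)[0],key=cv2.contourArea);print(cv2.minAreaRect(ct))
E
```

```text
hub [0.51096281 0.09443136 0.055     ]
bar [0.70280817 0.06121595 0.06      ] [ 0.66502391 -0.26291415  0.06      ]
jaw corner [0.62344909 0.0882406  0.08      ] [0.62173956 0.09574162 0.08      ]
ydir [0.11578722 0.99327404] ang -0.11604750983638573
origin from jaw [0.65612951 0.06630911]
origin from jaw [0.65441998 0.07381014]
bar x check 0.046954423000785186 0.046954423000785186 -0.03756655420046961
wheel edges z.11:  [array([0.55529007, 0.08169189]), array([0.44889849, 0.09397866]), array([0.54995062, 0.04905516]), array([0.44654343, 0.0584773 ])]
grip top (array([ 0.62902284, -0.17311845,  0.19028123]), np.float64(0.0009007354400876042))
grip exp [ 0.62938399 -0.16312587  0.16057744] [559.59294739 202.09246931] [265.18599115  89.01510636]
grip exp [ 0.62844906 -0.17114606  0.19668564] [584.00999174 186.67418238] [264.66977243  40.44726732]
pad face front top [array([-0.03865473, -0.04800627]), array([ 0.0319197 , -0.04699646])]
sd [ 0.5318771 -0.0159666] [-0.11389022 -0.09610917]
sd [ 0.53203093 -0.1121741 ] [-0.10259782 -0.19165177]
sd [ 0.53157469 -0.20856805] [-0.09188981 -0.28745021]
hub in clamp -0.14744651188881644 0.011124646283471347
purple [ 0.40154025 -0.05437058] [-0.23890374 -0.14934619]
white [0.46411081 0.22241438] [-0.20880219  0.132822  ]
sand [0.60913723 0.2019317 ] [-0.06237958  0.12926929]
blue [0.31402492 0.17691629] [-0.35261051  0.0702519 ]
(array([ 14, 191, 191], dtype=uint8), array([ 16, 126, 190], dtype=uint8))
((16.088001251220703, 19.51600456237793), (14.847493171691895, 37.476505279541016), 10.304845809936523)
```

Emit:
servo_tool --commands "0 0 0.148 0 0 0 0.3;0 0 0.148 0 0 0 0.3;0 0 0.147 0 0 0 0.3"

```text
time_s: 0.48
eef_pos: [0.1845, -0.5442, 0.2307]
eef_rot: [-0.001, 0.998, -0.061, -0.0]
wrist_force: [-0.3, 1.0, 0.1]
opening: 0.378
grasp_force: 0.0
```

```bash
cat >> h.py <<'E'
from scipy.spatial.transform import Rotation as Ro
O=np.array([.656,.068]);XD=np.array([.9933,-.1158]);YD=np.array([.1158,.9933])
def st():
    s=get_obs();p=np.array(s["eef_pos"]);q=s["eef_rot"];R=Ro.from_quat([*q[1:],q[0]]).as_matrix();return s,p,R
def clampxy(p): d=np.array(p)[:2]-O;return np.array([d@XD,d@YD])
def go(cx,cy,z):
    s,p,R=st();T=np.r_[O+cx*XD+cy*YD,z];x=R[:,0]
    print("t",s["time_s"],"clamp",clampxy(p).round(4),"z",p[2].round(4),"yaw",np.arctan2(x[1],x[0]).round(4),"shift mm",(R.T@(T-p)*1e3).round(1),"open",s["opening"],"F",np.round(s["wrist_force"],1))
E
python3 -c "
from h import *
go(-.23,-.009,.231)"
```

```text
t 0.475 clamp [-0.3974 -0.6627] z 0.2307 yaw -0.1211 shift mm [ 1.641e+02 -6.545e+02  4.000e-01] open 0.3780234366780479 F [-0.3  1.   0.1]
```

Emit:
servo_tool --commands "0 0 0 11 -44 0 0.3;0 0 0 11 -44 0 0.3;0 0 0 11 -44 0 0.3;0 0 0 11 -44 0 0.3;0 0 0 11 -44 0 0.3"

```text
time_s: 1.1
eef_pos: [0.265, -0.3308, 0.2309]
eef_rot: [-0.0, 0.998, -0.058, -0.0]
wrist_force: [1.0, 0.3, 0.2]
opening: 0.296
grasp_force: 0.0
```

Emit:
servo_tool --commands "0 0 0 11 -44 0 0.3;0 0 0 11 -44 0 0.3;0 0 0 11 -44 0 0.3;0 0 0 11 -44 0 0.3;0 0 0 11 -44 0 0.3"

```text
time_s: 1.72
eef_pos: [0.345, -0.1188, 0.2312]
eef_rot: [0.0, 0.998, -0.058, 0.0]
wrist_force: [0.2, 0.1, -0.6]
opening: 0.297
grasp_force: 0.0
```

Emit:
servo_tool --commands "0 0 0 11 -44 0 0.3;0 0 0 11 -44 0 0.3;0 0 0 11 -44 0 0.3;0 0 0 10 -40 0 0.3;0 0 0 11 -41 0 0.3"

```text
time_s: 2.35
eef_pos: [0.4233, 0.0865, 0.2311]
eef_rot: [0.0, 0.998, -0.058, -0.0]
wrist_force: [0.0, 0.0, 0.4]
opening: 0.294
grasp_force: 0.0
```

```bash
python3 -c "
from h import *
go(-.23,-.009,.040)"
```

```text
t 2.35 clamp [-0.2333 -0.0086] z 0.2311 yaw -0.1159 shift mm [  3.3   0.4 191.1] open 0.29435172773997137 F [0.  0.  0.4]
```

Descend behind the wheel, then check its position from the side view.

Emit:
servo_tool --commands "0 0 0 0 0 45 0.3;0 0 0 0 0 45 0.3;0 0 0 0 0 45 0.3;0 0 0 0 0 36 0.3;0 0 0 0 0 20 0.3"

```text
time_s: 2.98
eef_pos: [0.4214, 0.0852, 0.0381]
eef_rot: [-0.0, 0.998, -0.058, -0.002]
wrist_force: [0.7, 1.1, 0.3]
opening: 0.297
grasp_force: 0.0
```

```bash
python3 -c "
from h import *
a=camera('side');b=camera('top')
go(-.23,-.009,.040)
A=cv2.resize(a[150:300,240:390],(560,560),interpolation=3);B=cv2.resize(b[130:250,250:310],(240,480),interpolation=3)
B=cv2.copyMakeBorder(B,0,80,0,0,0);cv2.imwrite('pics/p1.png',np.hstack([A,B]))"
```

```text
t 3.075 clamp [-0.2357 -0.0102] z 0.038 yaw -0.1163 shift mm [ 5.7 -1.2 -2.1] open 0.29975792977682025 F [-0.5  0.6 -0.3]
```

View pics/p1.png

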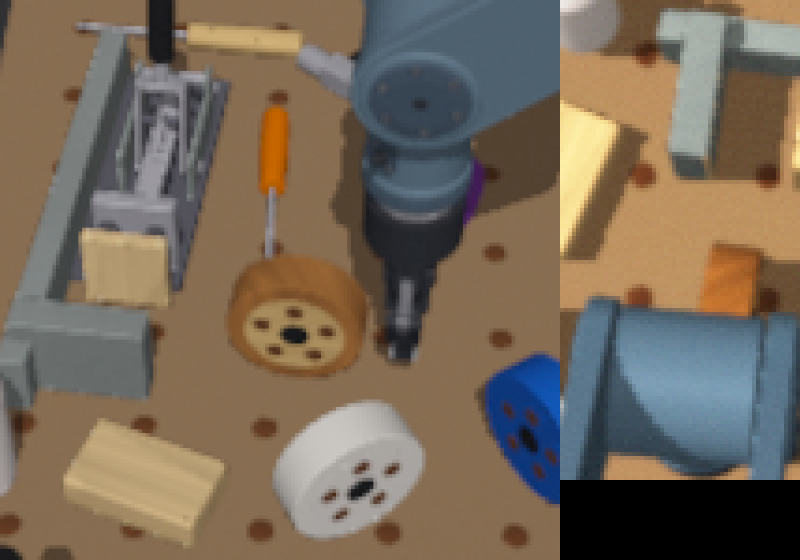

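The wheel is still upright and untouched, with its hub at crop (293,335); the fingertips stand just behind it at (400,345). Start the slow push.

Emit:
servo_tool --commands "0 0 0 6 0 0 0.3;0 0 0 5 0 0 0.3;0 0 0 4 0 0 0.3;0 0 0 4 0 0 0.3;0 0 0 4 0 0 0.3"

```text
time_s: 3.7
eef_pos: [0.4464, 0.0823, 0.0405]
eef_rot: [-0.0, 0.998, -0.058, 0.0]
wrist_force: [0.4, -0.4, -0.7]
opening: 0.302
grasp_force: 0.0
```

Emit:
servo_tool --commands "0 0 0 4 0 0 0.3;0 0 0 4 0 0 0.3;0 0 0 4 0 0 0.3;0 0 0 4 0 0 0.3;0 0 0 4 0 0 0.3"

```text
time_s: 4.32
eef_pos: [0.4662, 0.08, 0.0403]
eef_rot: [-0.0, 0.998, -0.058, -0.0]
wrist_force: [-0.1, 0.3, 0.3]
opening: 0.3
grasp_force: 0.0
```

```bash
cat >> h.py <<'E'
def hub(prev=None):
    # white-wheel-safe: find beige face disc blob (bright, low-sat wood) inside brown rim
    a=camera("side");h=cv2.cvtColor(a,cv2.COLOR_BGR2HSV)
    dark=cv2.inRange(a,(0,0,0),(45,45,45))
    x0,y0=(245,200);x1,y1=(345,262);n,l,s,c=cv2.connectedComponentsWithStats(dark[y0:y1,x0:x1])
    for i in range(1,n):
        if 3<=s[i,4]<=40:
            u,v=c[i]+[x0,y0];P=onz("side",u,v,.055);print("dark",(u.round(1),v.round(1)),s[i,4],"hub clamp",clampxy(P).round(4))
    return a
E
python3 -c "
from h import *
cv2.imwrite('pics/s2.png',hub());go(-.066,-.009,.040)"
```

```text
dark (np.float64(310.2), np.float64(238.4)) 18 hub clamp [-0.1231  0.0092]
t 4.375 clamp [-0.1894 -0.0101] z 0.0404 yaw -0.1164 shift mm [123.3  -1.2   0.5] open 0.30244022643550117 F [-0.2 -0.6  0.5]
```

The wheel is rolling straight, with its hub at clamp x −123 mm and the TCP 66 mm behind it as expected.

Emit:
servo_tool --commands "0 0 0 5 0 0 0.3;0 0 0 5 0 0 0.3;0 0 0 5 0 0 0.3;0 0 0 5 0 0 0.3;0 0 0 5 0 0 0.3"

```text
time_s: 5.0
eef_pos: [0.4911, 0.0771, 0.0403]
eef_rot: [-0.0, 0.998, -0.058, -0.0]
wrist_force: [-0.4, -0.4, 0.0]
opening: 0.297
grasp_force: 0.0
```

Emit:
servo_tool --commands "0 0 0 5 0 0 0.3;0 0 0 5 0 0 0.3;0 0 0 5 0 0 0.3;0 0 0 5 0 0 0.3;0 0 0 5 0 0 0.3"

```text
time_s: 5.62
eef_pos: [0.5159, 0.0742, 0.0403]
eef_rot: [0.0, 0.998, -0.058, -0.0]
wrist_force: [0.5, -0.5, 0.1]
opening: 0.301
grasp_force: 0.0
```

```bash
python3 -c "
from h import *
cv2.imwrite('pics/s3.png',hub());go(-.066,-.009,.040)"
```

```text
dark (np.float64(311.3), np.float64(224.5)) 6 hub clamp [-0.1182 -0.0454]
dark (np.float64(293.7), np.float64(236.4)) 18 hub clamp [-0.0735  0.0083]
t 5.675 clamp [-0.1392 -0.0101] z 0.0404 yaw -0.1163 shift mm [73.2 -1.2  0.5] open 0.3031102611668671 F [ 0.6 -0.1  0.7]
```

Emit:
servo_tool --commands "0 0 0 5 0 0 0.3;0 0 0 5 0 0 0.3;0 0 0 5 0 0 0.3;0 0 0 5 0 0 0.3;0 0 0 5 0 0 0.3"

```text
time_s: 6.3
eef_pos: [0.5408, 0.0713, 0.0403]
eef_rot: [-0.0, 0.998, -0.058, 0.0]
wrist_force: [-0.7, 0.3, 0.6]
opening: 0.3
grasp_force: 0.0
```

Emit:
servo_tool --commands "0 0 0 5 0 0 0.3;0 0 0 5 0 0 0.3;0 0 0 5 0 0 0.3;0 0 0 5 0 0 0.3;0 0 0 5 0 0 0.3"

```text
time_s: 6.92
eef_pos: [0.5656, 0.0684, 0.0403]
eef_rot: [0.0, 0.998, -0.058, 0.0]
wrist_force: [0.8, 0.4, -0.2]
opening: 0.305
grasp_force: 0.0
```

Emit:
servo_tool --commands "0 0 0 3 0 0 0.3;0 0 0 2 0 0 0.3;0 0 0 2 0 0 0.3;0 0 0 2 0 0 0.3;0 0 0 2 0 0 0.3"

```text
time_s: 7.55
eef_pos: [0.5763, 0.0671, 0.0403]
eef_rot: [-0.0, 0.998, -0.058, -0.0]
wrist_force: [0.2, -0.1, -0.1]
opening: 0.299
grasp_force: 0.0
```

```bash
python3 -c "
from h import *
cv2.imwrite('pics/s4.png',hub());go(-.066,-.009,.040)"
```

```text
dark (np.float64(290.0), np.float64(222.5)) 4 hub clamp [-0.0528 -0.0444]
t 7.6 clamp [-0.0788 -0.0101] z 0.0404 yaw -0.1162 shift mm [12.8 -1.1  0.4] open 0.299337117336569 F [-0.4  0.   0.3]
```

Emit:
servo_tool --commands "0 0 0 2 0 0 0.3;0 0 0 2 0 0 0.3;0 0 0 2 0 0 0.3;0 0 0 1 0 0 0.3;0 0 0 1 0 0 0.3"

```text
time_s: 8.22
eef_pos: [0.5842, 0.0662, 0.0403]
eef_rot: [-0.0, 0.998, -0.058, -0.0]
wrist_force: [0.0, 0.8, 0.5]
opening: 0.297
grasp_force: 0.0
```

Emit:
servo_tool --commands "0 0 0 1 0 0 0.3;0 0 0 1 0 0 0.3;0 0 0 1 0 0 0.3;0 0 0 1 0 0 0.3;0 0 0 0 0 0 0.3"

```text
time_s: 8.85
eef_pos: [0.5882, 0.0658, 0.0403]
eef_rot: [-0.0, 0.998, -0.058, 0.0]
wrist_force: [0.2, -0.1, -0.9]
opening: 0.3
grasp_force: 0.0
```

```bash
python3 -c "
from h import *
a=camera('side');go(-.066,-.009,.040)
cv2.imwrite('pics/s5.png',cv2.resize(a[130:280,230:360],(650,750)[::1],interpolation=3)[:600])"
```

```text
t 8.9 clamp [-0.0672 -0.0101] z 0.0403 yaw -0.1162 shift mm [ 1.1 -1.1  0.3] open 0.3010537288499878 F [ 0.2 -0.3  0.5]
```

View pics/s5.png

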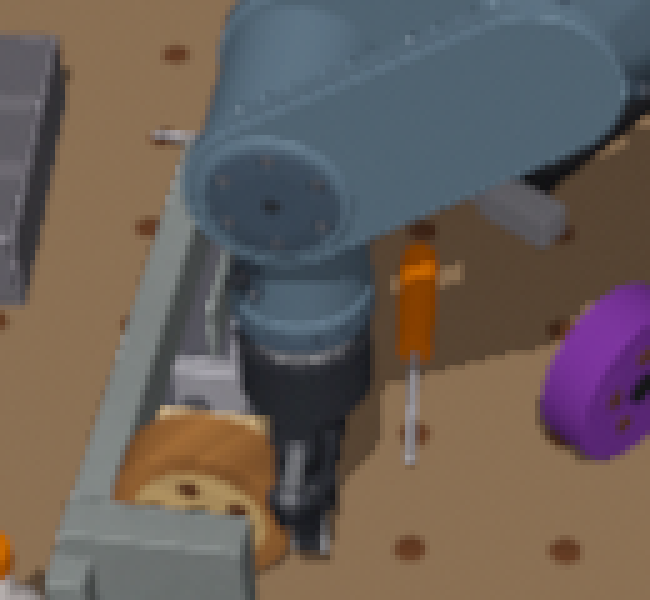

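The wheel stands upright inside the clamp, rim near the back bar, with the fingers behind it at (315,520). There is no contact force yet, so I'll creep on.

Emit:
servo_tool --commands "0 0 0 1 0 0 0.3;0 0 0 1 0 0 0.3;0 0 0 1 0 0 0.3;0 0 0 1 0 0 0.3;0 0 0 0 0 0 0.3"

```text
time_s: 9.52
eef_pos: [0.5887, 0.0655, 0.0397]
eef_rot: [0.0, 0.998, -0.058, -0.004]
wrist_force: [-12.6, -1.2, 9.1]
opening: 0.299
grasp_force: 6.2
```

The wheel meets the bar (12 N). Back off gently and rise clear.

Emit:
servo_tool --commands "0 0 0 -2 0 0 0.3;0 0 0 -2 0 0 0.3;0 0 0 -1 0 0 0.3;0 0 0 -6 0 0 0.3;0 0 0 -15 0 0 0.3"

```text
time_s: 10.15
eef_pos: [0.5665, 0.0682, 0.0405]
eef_rot: [0.0, 0.998, -0.058, 0.001]
wrist_force: [0.5, 0.0, 0.1]
opening: 0.3
grasp_force: 0.0
```

Emit:
servo_tool --commands "0 0 0 -20 0 0 0;0 0 0 -10 0 -40 0;0 0 0 0 0 -55 0;0 0 0 0 0 -60 0;0 0 0 0 0 -30 0"

```text
time_s: 10.78
eef_pos: [0.5378, 0.0718, 0.2294]
eef_rot: [0.0, 0.998, -0.058, 0.003]
wrist_force: [1.0, -0.1, -0.7]
opening: -0.0
grasp_force: 0.0
```

```bash
python3 -c "
from h import *
b=camera('top');go(-.004,-.275,.231)
cv2.imwrite('pics/t6.png',b)
cv2.imwrite('pics/t6c.png',cv2.resize(b[120:220,265:425],(800,500),interpolation=3))"
```

```text
t 10.825 clamp [-0.1163 -0.0098] z 0.2327 yaw -0.1159 shift mm [112.3 265.2   2.7] open 0.0006440922339852416 F [1.4 0.1 2.4]
```

View pics/t6c.png

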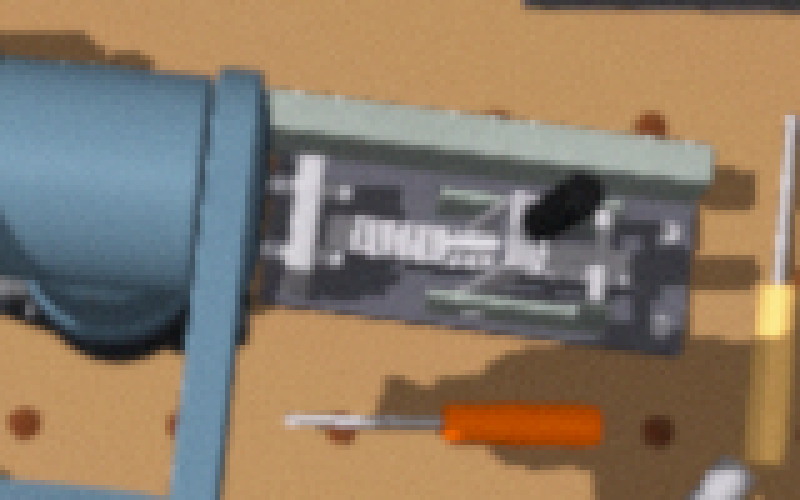

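The arm hides the wheel here, and the lever, bar and bystanders are unchanged. Move on to the far side of the lever, at height.

Emit:
servo_tool --commands "0 0 0 10 47 -8 0;0 0 0 20 47 0 0;0 0 0 22 47 0 0;0 0 0 22 47 0 0;0 0 0 22 46 0 0"

```text
time_s: 11.45
eef_pos: [0.6048, -0.1733, 0.233]
eef_rot: [-0.0, 0.998, -0.058, 0.0]
wrist_force: [0.9, 0.3, 0.5]
opening: -0.003
grasp_force: 0.0
```

Emit:
servo_tool --commands "0 0 0 20 46 0 0;0 0 0 0 0 0 0"

```text
time_s: 11.7
eef_pos: [0.6191, -0.2233, 0.2323]
eef_rot: [0.0, 0.998, -0.06, -0.0]
wrist_force: [-0.3, 0.4, -0.1]
opening: -0.002
grasp_force: 0.0
```

```bash
python3 -c "
from h import *
b=camera('top');a=camera('side');go(0,-.29,.155)
cv2.imwrite('pics/t7.png',b);cv2.imwrite('pics/s7.png',a)
B=cv2.resize(b[120:220,265:425],(640,400),interpolation=3)[:,:400];A=cv2.resize(a[140:260,235:335],(333,400),interpolation=3)
cv2.imwrite('pics/c7.png',np.hstack([B,A]))"
```

```text
t 11.8 clamp [-0.0037 -0.2902] z 0.2325 yaw -0.1173 shift mm [ 3.8 -0.1 77.5] open -0.0025210284276135355 F [ 0.1  0.5 -0.3]
```

View pics/c7.png

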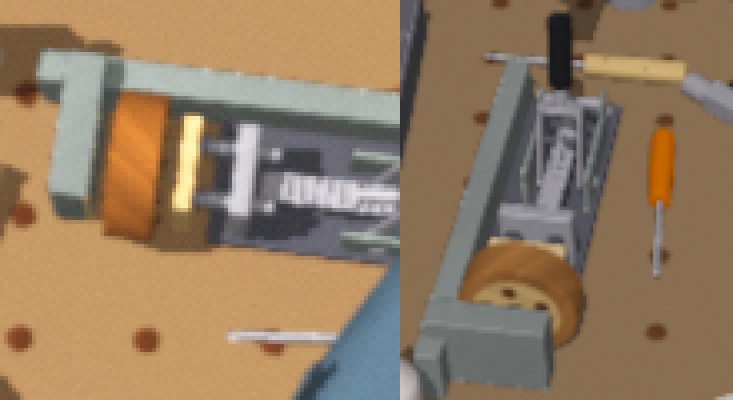

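The wheel stands upright in the clamp between the jaw (75,140) and the pad (187,160), its far edge at the back bar. Check its x numerically.

```bash
python3 -c "
from h import *
b=cv2.imread('pics/t7.png');h=cv2.cvtColor(b,cv2.COLOR_BGR2HSV)
m=cv2.inRange(h,(5,160,70),(15,255,255));m[:135]=0;m[185:]=0;m[:,:285]=0;m[:,308:]=0
ys,xs=np.where(m);print('rows',ys.min(),ys.max(),'cols',xs.min(),xs.max(),len(xs))
t=np.linspace(0,2*np.pi,200)
for x in(.0,-.005,-.01,-.015):
  P=[proj('top',np.r_[O+(x+.055*np.cos(k))*XD+(yy-.005)*YD,.055+.055*np.sin(k)]) for k in t for yy in(-.018,.018)]
  P=np.array(P);print(x,P.min(0).round(1),P.max(0).round(1))
"
```

```text
rows 143 179 cols 291 306 478
0.0 [287.  140.6] [304.2 179.1]
-0.005 [286.8 142.2] [304.  180.7]
-0.01 [286.5 143.8] [303.8 182.3]
-0.015 [286.3 145.4] [303.5 184. ]
```

Emit:
servo_tool --commands "0 0 0 4 0 30 0;0 0 0 0 0 40 0;0 0 0 0 0 7 0"

```text
time_s: 12.18
eef_pos: [0.621, -0.2174, 0.153]
eef_rot: [-0.002, 0.998, -0.057, -0.003]
wrist_force: [-0.3, -0.1, 1.4]
opening: -0.003
grasp_force: 0.0
```

Emit:
servo_tool --commands "0 0 0 0 -12 0 0;0 0 0 0 -12 0 0;0 0 0 0 -12 0 0;0 0 0 0 -12 0 0;0 0 0 0 -10 0 0"

```text
time_s: 12.8
eef_pos: [0.6315, -0.1641, 0.1627]
eef_rot: [0.003, 0.998, -0.058, 0.003]
wrist_force: [-11.6, -4.3, 25.3]
opening: 0.004
grasp_force: 13.8
```

Emit:
servo_tool --commands "0 0 0 0 -5 0 0;0 0 0 0 -3 0 0"

```text
time_s: 13.05
eef_pos: [0.6325, -0.156, 0.1634]
eef_rot: [0.003, 0.998, -0.058, 0.003]
wrist_force: [-12.2, -3.3, 25.4]
opening: -0.001
grasp_force: 14.3
```

```bash
python3 -c "
from h import *
go(0,-.284,.155);cv2.imwrite('pics/t8.png',camera('top'))"
```

```text
t 13.05 clamp [ 0.0026 -0.2253] z 0.1634 yaw -0.1154 shift mm [-2.7 58.7  8.7] open -0.000591076739309046 F [-12.2  -3.3  25.4]
```

An upward force of 25 N means the gripper's body is bearing on the rod top; rise by 18 mm.

Emit:
servo_tool --commands "0 0 0 0 0 -12 0;0 0 0 0 0 -8 0;0 0 0 0 0 0 0"

```text
time_s: 13.48
eef_pos: [0.6314, -0.155, 0.1775]
eef_rot: [0.001, 0.998, -0.058, 0.001]
wrist_force: [-1.3, -3.8, 3.1]
opening: 0.001
grasp_force: 2.1
```

```bash
python3 -c "
from h import *
a=camera('side');go(0,-.213,.172)
cv2.imwrite('pics/s8.png',cv2.resize(a[100:220,240:340],(500,600),interpolation=3))
b=camera('top');cv2.imwrite('pics/t8.png',b)"
```

```text
t 13.525 clamp [ 0.0014 -0.2244] z 0.1772 yaw -0.1162 shift mm [ -1.4 -11.4   5.2] open -0.0033284340595404593 F [-0.6 -4.3  4. ]
```

View pics/s8.png

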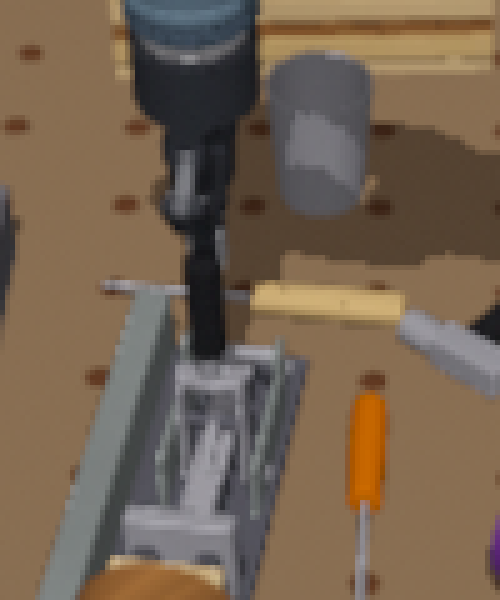

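The fingers (205,235) press the rod (207,300) at its top, which is good. Continue the stroke to the stop.

Emit:
servo_tool --commands "0 0 0 0 -4 0 0;0 0 0 0 -3 0 0;0 0 0 0 -3 0 0"

```text
time_s: 13.95
eef_pos: [0.6324, -0.1448, 0.1765]
eef_rot: [0.0, 0.998, -0.058, 0.0]
wrist_force: [1.6, -4.0, 4.5]
opening: -0.0
grasp_force: 2.4
```

Emit:
servo_tool --commands "0 0 0 0 -3 0 0;0 0 0 0 -2 0 0"

```text
time_s: 14.2
eef_pos: [0.6328, -0.1396, 0.1763]
eef_rot: [0.0, 0.998, -0.058, 0.0]
wrist_force: [2.0, -4.7, 3.9]
opening: 0.004
grasp_force: 2.5
```

```bash
cat >> h.py <<'E'
def jaw():
    # bright grey jaw plate and yellow pad, columns along the bar (top view), deskewed about (300,150)
    b=camera("top");h=cv2.cvtColor(b,cv2.COLOR_BGR2HSV)
    M=cv2.getRotationMatrix2D((320,160),7.3,1)
    r=cv2.warpAffine(b,M,(640,400));h=cv2.cvtColor(r,cv2.COLOR_BGR2HSV)
    pad=cv2.inRange(h,(18,60,215),(35,200,255))[140:185,285:370];gr=cv2.inRange(h,(0,0,165),(180,50,255))[145:182,285:370]
    print("pad",285+np.where(pad.sum(0)/255>=8)[0],"jaw",285+np.where(gr.sum(0)/255>=13)[0]);return b
E
python3 -c "
from h import *
import h as H
go(0,-.213,.172);b=jaw()
cv2.imwrite('pics/t9.png',b)
H.camera=lambda n:cv2.imread('pics/t7.png');jaw()
H.camera=lambda n:cv2.imread('pics/t8.png');jaw()"
```

```text
t 14.2 clamp [ 0.0009 -0.2089] z 0.1763 yaw -0.116 shift mm [-0.9  4.1  4.3] open 0.0037895268138633943 F [ 2.  -4.7  3.9]
pad [309 310 311 312] jaw [285 286 322 323 324 325 326]
pad [310 311 312 313] jaw [285 286 324 325 326 327 328 367 368]
pad [310 311 312 313] jaw [285 286 324 325 326 327 328]
```

Emit:
servo_tool --commands "0 0 0 0 -3 0 0;0 0 0 0 -3 0 0;0 0 0 0 -2 0 0"

```text
time_s: 14.62
eef_pos: [0.6331, -0.1377, 0.1765]
eef_rot: [0.005, 0.998, -0.059, 0.0]
wrist_force: [-1.5, -27.3, 0.5]
opening: -0.006
grasp_force: 13.4
```

Emit:
servo_tool --commands "0 0 0 0 -2 0 0;0 0 0 0 -2 0 0"

```text
time_s: 14.88
eef_pos: [0.6331, -0.1374, 0.1767]
eef_rot: [0.008, 0.998, -0.06, 0.0]
wrist_force: [-4.0, -38.0, -0.1]
opening: 0.0
grasp_force: 19.2
```

Emit:
servo_tool --commands "0 0 0 0 -2 0 0;0 0 0 0 -2 0 0"

```text
time_s: 15.12
eef_pos: [0.6331, -0.1373, 0.1767]
eef_rot: [0.01, 0.998, -0.06, -0.0]
wrist_force: [-4.9, -50.4, -1.5]
opening: -0.004
grasp_force: 25.1
```

```bash
python3 -c "
from h import *
go(0,-.213,.172);b=jaw()"
```

```text
t 15.125 clamp [ 0.0011 -0.2065] z 0.1767 yaw -0.121 shift mm [-1.   6.4  4.8] open -0.003947770300925148 F [ -4.9 -50.4  -1.5]
pad [309 310 311 312] jaw [285 286 322 323 324 325 326]
```

Hard stop is at TCP clamp y ≈ −0.207 (50 N), and the first stroke moved the jaw ≈5 mm. Return fully, then take the next stroke just to the stop.

Emit:
servo_tool --commands "0 0 0 0 13 0 0;0 0 0 0 20 0 0;0 0 0 0 24 0 0;0 0 0 0 24 0 0;0 0 0 0 0 0 0"

```text
time_s: 15.8
eef_pos: [0.6246, -0.2061, 0.176]
eef_rot: [-0.0, 0.998, -0.059, -0.0]
wrist_force: [-0.1, 0.2, -0.6]
opening: 0.0
grasp_force: 0.0
```

```bash
python3 -c "
from h import *
go(0,-.207,.177);b=jaw()"
```

```text
t 15.8 clamp [ 0.0006 -0.2759] z 0.176 yaw -0.1184 shift mm [ -0.7 -68.9  -1. ] open 0.00010660894514627963 F [-0.1  0.2 -0.6]
pad [309 310 311 312] jaw [285 286 322 323 324 325 326]
```

Emit:
servo_tool --commands "0 0 0 0 -14 0 0;0 0 0 0 -14 0 0;0 0 0 0 -14 0 0;0 0 0 0 -14 0 0;0 0 0 0 -12 0 0"

```text
time_s: 16.48
eef_pos: [0.6336, -0.1372, 0.1775]
eef_rot: [0.002, 0.998, -0.057, 0.001]
wrist_force: [-5.2, -38.1, 3.3]
opening: -0.001
grasp_force: 20.2
```

Emit:
servo_tool --commands "0 0 0 0 -2 0 0;0 0 0 0 0 0 0;0 0 0 0 15 0 0;0 0 0 0 27 0 0;0 0 0 0 28 0 0"

```text
time_s: 17.1
eef_pos: [0.6246, -0.2032, 0.1753]
eef_rot: [-0.001, 0.998, -0.057, -0.001]
wrist_force: [0.2, 0.6, -0.2]
opening: -0.004
grasp_force: 0.0
```

```bash
python3 -c "
from h import *
go(0,-.207,.177);b=jaw()"
```

```text
t 17.1 clamp [ 2.00e-04 -2.73e-01] z 0.1753 yaw -0.1147 shift mm [ -0.1 -66.   -1.6] open -0.004153244152875893 F [ 0.2  0.6 -0.2]
pad [] jaw [285 286 319 320 321 322 323]
```

Jaw advanced one tooth (≈9 mm). Third stroke.

Emit:
servo_tool --commands "0 0 0 0 -14 0 0;0 0 0 0 -14 0 0;0 0 0 0 -14 0 0;0 0 0 0 -14 0 0;0 0 0 0 -12 0 0"

```text
time_s: 17.77
eef_pos: [0.6335, -0.1372, 0.1776]
eef_rot: [0.003, 0.998, -0.057, 0.001]
wrist_force: [-6.2, -39.8, 1.1]
opening: 0.003
grasp_force: 20.2
```

Emit:
servo_tool --commands "0 0 0 0 -1 0 0;0 0 0 0 0 0 0;0 0 0 0 15 0 0;0 0 0 0 27 0 0;0 0 0 0 27 0 0"

```text
time_s: 18.4
eef_pos: [0.6248, -0.2029, 0.1756]
eef_rot: [-0.001, 0.998, -0.057, -0.001]
wrist_force: [-0.1, 0.8, 0.9]
opening: 0.003
grasp_force: 0.0
```

```bash
sed -i 's/(18,60,215)/(16,50,180)/' h.py; python3 -c "
from h import *
go(0,-.207,.177);b=jaw();cv2.imwrite('pics/t10.png',b)"
```

```text
t 18.4 clamp [ 0.0004 -0.2727] z 0.1756 yaw -0.1141 shift mm [ -0.3 -65.6  -1.3] open 0.003477685977995469 F [-0.1  0.8  0.9]
pad [302 303 304] jaw [285 286 315 316 317 318 319]
```

Pad still about relaxed (pad–jaw gap 14 px against 14.5 at start). Fourth stroke, slightly softer at the stop.

Emit:
servo_tool --commands "0 0 0 0 -14 0 0;0 0 0 0 -14 0 0;0 0 0 0 -14 0 0;0 0 0 0 -14 0 0;0 0 0 0 -11 0 0"

```text
time_s: 19.08
eef_pos: [0.6336, -0.1373, 0.1778]
eef_rot: [0.002, 0.998, -0.057, 0.001]
wrist_force: [-5.2, -34.1, 2.9]
opening: -0.001
grasp_force: 18.9
```

Emit:
servo_tool --commands "0 0 0 0 -1 0 0;0 0 0 0 0 0 0;0 0 0 0 15 0 0;0 0 0 0 27 0 0;0 0 0 0 27 0 0"

```text
time_s: 19.7
eef_pos: [0.6247, -0.2039, 0.1756]
eef_rot: [-0.001, 0.998, -0.057, -0.001]
wrist_force: [0.4, 0.7, 0.0]
opening: -0.001
grasp_force: 0.0
```

```bash
python3 -c "
from h import *
go(0,-.207,.177);b=jaw();cv2.imwrite('pics/t11.png',b);cv2.imwrite('pics/s11.png',camera('side'))"
```

```text
t 19.7 clamp [ 0.0004 -0.2737] z 0.1756 yaw -0.1141 shift mm [ -0.3 -66.7  -1.3] open -0.001201655420973063 F [0.4 0.7 0. ]
pad [301 302 303 304] jaw [285 286 312 313 314 315 316]
```

```bash
python3 -c "
from h import *
print('mm/px',1.36/calibration('top')['fx']/.98*1e3)
for f in('t7','t9','t10','t11'):
  b=cv2.imread(f'pics/{f}.png')
  out=[]
  M=cv2.getRotationMatrix2D((320,160),7.3,1);M[0]*=4;M[1]*=4
  r=cv2.warpAffine(b,M,(2560,1600),flags=2);h=cv2.cvtColor(r,cv2.COLOR_BGR2HSV)
  for lo,hi,th,y0,y1 in(((16,50,180),(35,200,255),30,560,740),((0,0,165),(180,50,255),45,580,728)):
    c=np.where(cv2.inRange(h,lo,hi)[y0:y1,1160:1400].sum(0)/255>=th)[0]/4+290; out.append((c.min(),c.max(),c.mean().round(2)))
  print(f,out,'gap',out[1][2]-out[0][2], out[1][1]-out[0][1])
"
```

```text
mm/px 2.8726681661555697
t7 [(np.float64(309.25), np.float64(314.0), np.float64(311.62)), (np.float64(323.25), np.float64(328.0), np.float64(325.62))] gap 14.0 14.0
t9 [(np.float64(308.25), np.float64(312.5), np.float64(310.38)), (np.float64(322.0), np.float64(326.75), np.float64(324.38))] gap 14.0 14.25
t10 [(np.float64(301.75), np.float64(304.75), np.float64(303.25)), (np.float64(314.75), np.float64(319.75), np.float64(317.25))] gap 14.0 15.0
t11 [(np.float64(301.0), np.float64(304.0), np.float64(302.5)), (np.float64(312.0), np.float64(316.75), np.float64(314.38))] gap 11.879999999999995 12.75
```

```bash
python3 -c "
from h import *
c=lambda f:cv2.imread(f'pics/{f}.png')
T=lambda f:cv2.resize(c(f)[132:182,275:341],(396,300),interpolation=3)
S=lambda f:cv2.resize(c(f)[178:258,240:320],(300,300),interpolation=3)
cv2.imwrite('pics/c11.png',np.vstack([np.hstack([T('t7'),S('s7')]),np.hstack([T('t11'),S('s11')])]))"
```

```text
(no output)
```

View pics/c11.png

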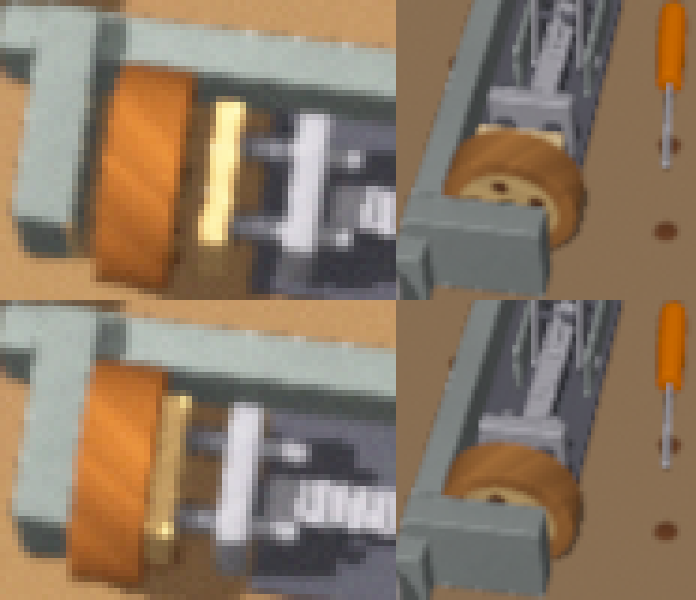

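Bottom row: the wheel is upright and tight between the fixed jaw and the pad (170,475), at the back bar. The pin tails behind the jaw plate (262→312) stick out about 15 crop px (≈7 mm) more than before. The gap shrinkage says ≈6–7 mm too, so it is well clamped. Retreat and hand in.

Emit:
servo_tool --commands "0 0 0 0 15 0 0;0 0 0 0 15 -30 0;0 0 0 0 0 -40 0;0 0 0 0 0 0 0;0 0 0 0 0 0 0"

```text
time_s: 20.42
eef_pos: [0.6213, -0.2343, 0.2457]
eef_rot: [-0.0, 0.998, -0.058, -0.0]
wrist_force: [-0.6, 0.6, -0.0]
opening: -0.002
grasp_force: 0.0
```

```bash
python3 -c "
from h import *
go(0,-.3,.24);jaw();print(hand_in())"
```

```text
t 20.425 clamp [ 0.0005 -0.3043] z 0.2457 yaw -0.1153 shift mm [-0.5 -4.3  5.7] open -0.0015235110117680654 F [-0.6  0.6 -0. ]
pad [301 302 303] jaw [285 286 312 313 314 315 316 367 368]
the job is handed in; nothing more can be done
None
```

I rolled the wheel on its rim to the back bar, clamped it upright against the fixed jaw with four lever strokes (pad pressed in about 6–7 mm by the pictures), moved the arm clear, and handed the job in at about 20 s; the hand-in gave no verdict.

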